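# Set the spring stop and bring the work up to it

### The arm

A 6-joint arm with a two-finger parallel gripper is mounted at the origin on the work surface; the furniture and walls round the work are solid. World frame = base frame: x ahead of the robot, y to its left, z up, the work surface at z = 0. Lengths are in m, angles in rad, forces in N, time in s.
With the tool pointing down it reaches from about 0.35 to 0.925 m from the base axis. Payload 6.4 kg.
Tool frame: the origin (TCP) lies on the centre line of the jaws, within the pads' length; the fingertips stand 14 mm ahead of it and the grasp point (between the pads) lies 5 mm behind it; z points along the fingers, y is the line along which they close (so a half turn about z gives the same grasp; the last joint's range is limited). The gripper opens to 85 mm and grips with 20 to 120 N. Pads are 22 mm wide; open, the fingers measure 114 mm over their backs; the gripper's body (76 mm by 85 mm) begins 54 mm behind the grasp point. The pads swing forward as they close: fully open they stand 13 mm farther back than shut.
Start: joints at [-1.372, 0.245, 1.558, -0, 1.339, -0.174], TCP at [0.237, -0.605, 0.245] pointing down, gripper open.
Joint ranges: [-3.13, 3.13], [-1.02, 2.26], [0.13, 2.54], [-0.95, 4.09], [0.21, 2.88], [-2.74, 2.74]. Speed limits (rad/s): [2.57, 2.57, 3.14, 3.14, 3.14, 3.14].

### API

Orientations are given as a rotation vector (axis times angle).
In Python, from bench import robot gives the robot as it stands. The module is installed in compiled form; this text tells all that it offers.
- The arm moves only by the tool arm_command, never from a script. Its argument "moves" is a list of rows, each a list of 7 numbers: the gripper's target within -1 to 1 (shut at 1, half-way at 0, fully open at -1), then the shift along the tool's x, y, z each as a share of 75 cm, from -1 to 1, then the turn, a rotation vector about the tool's x, y, z each as a share of 45 degrees, from -1 to 1. In form: [[jaw, dx, dy, dz, wx, wy, wz], ...]. A call has 1 to 10 rows; each row is the pose to reach, as a shift and turn from the pose commanded when the call began, along the tool's axes at that moment; what a row does not reach only later rows make up. A row lasts 1/10 s, in which the tool goes at most 50 mm and 8.59 degrees, less where a joint would pass 70% of its speed; a pose out of reach is approached as far as the arm can. A call with a number of a shift or a turn outside -1 to 1 is refused whole. A call with a gripper value outside its range is refused whole. The fingers move at their own pace and stop on an object; the grip force is fixed at half the most. Time passes only in rows, so rows that repeat a pose let the fingers close. It gives the time, the measured TCP pose, the force, the opening and the grip force at its end, in the units of the state.
- robot.observe(): the state, without advancing time (a new reading comes with each control period).
- robot.read_camera(name): name is "side" or "top" or "wrist"; returns (picture, depth): 480x640x3 uint8, blue, green, red; 480x640 float32, m along the optical axis (not along the pixel's ray), 0 where there is no reading.
- robot.camera_params(name): a dict with "camera_matrix" (3x3 intrinsics, pixels), "rvec" (rotation vector, rad) and "tvec" (3), from world to camera coordinates, as OpenCV has them. Camera axes: x right, y down, z forward; pixel columns grow to the right and rows downward; lengths in m; the calibration is good to about 2 mm. A picture is of the moment at which its call begins: read the wrist's pose just before it. camera_params takes no time and is no camera call; for the wrist camera it gives the pose at the moment of the call.
- robot.finish_job(): hands the job in; it is judged then, once.
Trained networks look in the newest picture that a camera, given by its name, has taken for a name from the list of things; names that differ only in an ending like _2 or _b are one class to them, and where a whole thing is asked for, a point or a joint stands for the part that bears it (a point fixed in the world has none). Each returns a list of dicts, best first, with "confidence" (0 to 1); they miss things now and then, are a little off and sometimes report something else, mostly with a low value. They report only what shows in the picture. A call takes as long as a camera call.
- robot.find_in(camera, target): "at" ([row, column] in pixels, amid what is visible of it).
- robot.tip_of(camera, target): "at" ([row, column] in pixels: a listed point, or the origin of a listed thing).
The state is a dict: "t": time; "joint_positions": joint angles; "dq": joint speeds; "joint_torque": joint torques, N m; "ee_pos": TCP position; "tool_rot": TCP orientation; "ft_force": force on the tool from outside, world axes, zero at the start; "moment": the same for the moment, N m; "gripper_width": opening from 0.0 (shut) to 1.0 (fully open); "grip_force": force on a finger pad.
Only numpy, scipy, OpenCV 4.12 (cv2) and the standard library are available. Lean on these libraries where they do the work, as an engineer would, in place of code of your own. Each camera call takes 0.05 s, during which the arm holds its last target. There are 200 camera calls.

### The job

Pull the black handle of the spring stop gauge out to the red tag and park it, pushed fully sideways, in the notch there, never letting the slide fly back on its spring. Then lay the pine block lengthwise in the channel in front of the bridge, flat as it lies now, and slide it through under the bridge until its end touches the grey stop. Leave everything else where it is.

Things in the scene. Friction and masses are not known exactly. Their poses are not given: they have to be found in the camera images.
- gauge: spring stop gauge, fixed to the worktop: aluminium plate 164 (x) x 400 (y) x 8 thick; origin on the worktop, plate x -82..82, y -190..210. Its y runs along the gauge, roughly to the robot's left; x roughly away from the robot. Far half: the work channel with bridge and grey stop, a brass spring barrel behind the stop. Near half: black handle over a notched steel gate
- channel (a point): point on the work channel's floor in front of the bridge, x 36, y -125, z 8 of the gauge, axes alike. The channel runs straight along y, gauge y -190 to 25, 52 wide between two wooden fences 6 thick, 10 high (z 8 to 18). A block set down centred here, long side along y, has its leading end 49 short of the bridge
- bridge (a point): middle of the underside of the dark steel bridge across the channel: x 36, y -8, z 52 of the gauge, so 44 clear height. Beam 26 wide in y (gauge y -21 to 5), 8 thick, top z 60, screw heads to z 63; posts 10 thick beside the 52 wide opening
- gate (a point): middle notch's mouth on the gate, x -36, y 70, z 14 of the gauge. The gate is a straight lane along y at x -36 with three notches, each 14 wide in y, opening towards the robot (-x), at pull-outs 40, 65, 90; steel teeth between them
- stop_slide (a joint): pull-out of the sprung slide (handle, cross arm and grey stop block together), m: 0 home, grows as it is pulled towards the gauge's -y, end at 0.100. The spring pulls it home with 6 N at 0 rising to 12 N at 0.100; moving mass 0.53 kg, damping 8 N per m/s
- pull_handle (a joint): sideways shift of the handle on the slide, m: 0 in the lane, grows towards the gauge's -x (the robot), 0.016 fully in a notch. About 1.2 N of friction, no spring. It shifts only when its 8 mm pin is level with one of the 14 mm notches; once in, the notch holds the slide against the spring
- handle_grip (a point): grip point in the upright black handle, a rounded block 22 (x) x 24 (y), z 34 to 70 over the worktop, this point at z 55; under it the steel cross arm (14 in y, along x) has its top at z 30. At home x -36, y 135 of the gauge, free space beside it along y. Axes as the gauge's. Moves with the handle, straight above its pin
- stop_face (a point): centre of the face of the grey stop block (44 wide, 20 thick, z 9 to 43) that the work comes up against; it faces the gauge's -y. x 36, z 27 of the gauge, y 121 at home less the pull-out. Axes as the gauge's
- red_mark: red plastic tag, 12 x 14 x 6, fixed on the near edge of the gauge plate in front of one of the three notches, its y the same as the notch's centre; origin: centre of its underside; axes as the gauge's. Which notch it marks changes
- yellow_mark: yellow tag, the same, at another notch
- blue_mark: blue tag, the same, at the remaining notch
- pine_block: the work piece: loose plain pine block 45 (x) x 110 (y) x 38 high, about 90 g; origin: centre of its underside
- sanding_block: loose black rubber sanding block, 64 x 112 x 28; origin: centre of its underside; a bystander
- wax_tin: loose round tin, white lid, yellow-brown side, 70 across, 45 high; origin: centre of its underside; a bystander
- glue_bottle: loose yellow glue bottle with a red nozzle, standing, 60 across, 164 high; origin: centre of its underside; a bystander
- tape_measure: loose yellow and black pocket tape measure, standing, 37 x 78 x 71; origin: centre of its underside; a bystander

How it is judged:
On the way:
1. the slide is pulled out to the red tag and parked in the notch there, before the block is in the channel (y of handle_grip in the frame of red_mark between -0.007 and 0.007 m and value of joint pull_handle above 0.011 m and not (x of pine_block in the frame of channel between -0.03 and 0.03 m and y of pine_block in the frame of gauge between -0.25 and 0.1 m and z of pine_block in the frame of gauge below 0.03 m)), for 0.3 s.
At the end, for the whole second after the job is handed in: The handle is in the notch at the red tag (within 7 mm along the gauge, shifted sideways by more than 11 of its 16 mm), and the pine block lies flat in the channel, lengthwise within 0.1 rad, passed under the bridge, its leading end touching or within 4 mm of the grey stop; all at rest (y of handle_grip in the frame of red_mark between -0.007 and 0.007 m and value of joint pull_handle above 0.011 m and y of pine_block in the frame of stop_face between -0.059 and -0.052 m and x of pine_block in the frame of stop_face between -0.008 and 0.008 m and z of pine_block in the frame of gauge between 0.004 and 0.012 m and angle between the y axis of pine_block and the y axis of gauge, either way round below 0.1 rad and angle between pine_block's own z axis and vertical below 0.06 rad and linear speed of pine_block below 0.01 m/s and velocity of joint stop_slide between -0.01 and 0.01 m/s).
It fails at once if the slide flies back on its spring (faster than 0.5 m/s; settling onto the tooth of a notch stays below this) (velocity of joint stop_slide below -0.5 m/s).
It fails at once if the sanding block, wax tin, glue bottle or tape measure is moved by more than 30 mm (distance of any of sanding_block, wax_tin, glue_bottle, tape_measure from where it was at the start of the episode above 0.03 m).
It also fails if it takes over 66 s, if anything falls off the work surface, if the arm or the gripper's body presses on something with over 40 N, if the wrist force passes 120 N, or if a joint passes its speed limit or range.

## Working session

There is one attempt and no reset: what is moved stays moved. The work goes in short steps, Python scripts to look and compute and a tool call to move; the robot and the scene stay as the last step left them, time stands still between calls to the robot, and variables do not carry over. Pictures are saved under pics/ and viewed, at most 10 in all, crops included, and the job is handed in when it is done.

Besides the shell and the picture viewer there is one more tool, called after "Request:" by a JSON object that holds its "api" and its "payload", one argument or row to a line. arm_command: Moves the arm, as the interface text tells. Shift numbers are shares of 75 cm and turn numbers shares of 45 degrees, none past 1 either way. Its arguments: {"type":"object","properties":{"moves":{"type":"array","items":{"type":"array","items":{"type":"number"}}}},"required":["moves"]}

```bash
mkdir -p pics
cat > h.py <<'E'
import numpy as np, cv2
from bench import robot
def cam(n):
    p=robot.camera_params(n); K=np.array(p["camera_matrix"]); R=cv2.Rodrigues(np.array(p["rvec"],float))[0]; t=np.array(p["tvec"],float).ravel(); return K,R,t
def ray(n,rc,z):
    "world point where pixel ray meets plane z"
    K,R,t=cam(n); d=R.T@np.linalg.solve(K,[rc[1],rc[0],1]); o=-R.T@t
    return o+d*(z-o[2])/d[2]
def cloud(n,dep):
    K,R,t=cam(n); v,u=np.mgrid[:480,:640]; P=np.stack([(u-K[0,2])/K[0,0]*dep,(v-K[1,2])/K[1,1]*dep,dep],-1)
    return (P-t)@R
E
python3 - <<'E'
from h import *
s=robot.observe(); print(s)
for c in("top","side"):
    p,d=robot.read_camera(c); cv2.imwrite(f"pics/{c}0.png",p); np.save(f"{c}0.npy",d)
    K,R,t=cam(c); print(c,K[0,0],-R.T@t)
zs=dict(gauge=0,channel=.008,bridge=.052,gate=.014,handle_grip=.055,stop_face=.027,red_mark=.008,yellow_mark=.008,blue_mark=.008,pine_block=0,sanding_block=0,wax_tin=0,glue_bottle=0,tape_measure=0)
for n,z in zs.items():
    for c in("top","side"):
        for r in robot.tip_of(c,n)[:2]: print(n,c,np.round(r["at"],1),round(r["confidence"],2),ray(c,r["at"],z)[:2].round(4))
E
```

```text
{'t': 0.0, 'joint_positions': array([-1.37209175e+00,  2.45799178e-01,  1.55901429e+00,  3.61777618e-06,
        1.33869710e+00, -1.74119237e-01]), 'dq': array([-8.42032844e-05, -6.57448757e-04, -4.51001276e-04,  5.25926494e-04,
        5.21844155e-04, -9.08847944e-04]), 'joint_torque': array([ 4.57651968e-04, -4.29498625e+01, -3.26129901e+01, -3.23773827e-05,
        5.29576500e-03,  1.80958075e-06]), 'ee_pos': array([ 0.23664889, -0.60482166,  0.24418967]), 'tool_rot': array([-3.08528196e+00, -5.81887722e-01,  3.14847747e-05]), 'ft_force': array([ 0.21270362,  0.08129817, -0.92453436]), 'moment': array([-0.01228563,  0.0027239 ,  0.02571564]), 'grip_force': 0.0, 'gripper_width': 1.0022165196440773}
top 467.40354085261316 [0.39427373 0.11784928 1.00913348]
side 490.3112458395294 [0.1154249  1.0719952  0.50747701]
gauge top [226.5 320.3] 0.74 [0.495  0.1296]
gauge top [247.7 472.9] 0.7 [ 0.4444 -0.1995]
gauge side [260.8 303.4] 0.94 [0.4877 0.1462]
channel top [207.8 375.9] 0.72 [0.5331 0.009 ]
channel side [229.4 300.5] 0.98 [ 0.5554 -0.0013]
bridge top [208.8 325.3] 0.61 [0.5264 0.
[... 858 characters left out ...]
50.6] 0.72 [0.3438 0.281 ]
pine_block side [298.6 348.4] 0.62 [0.3436 0.2652]
sanding_block top [246.1 473.8] 0.7 [ 0.4478 -0.2016]
sanding_block side [212.9 360.4] 0.92 [ 0.45   -0.1944]
sanding_block side [300.1 345.6] 0.71 [0.3471 0.2727]
wax_tin top [192.8 475.1] 0.65 [ 0.5642 -0.2089]
wax_tin side [208.  324.5] 0.95 [ 0.5579 -0.1913]
wax_tin side [231.1 301. ] 0.32 [ 0.557  -0.0087]
glue_bottle top [291.  192.3] 0.79 [0.3598 0.4061]
glue_bottle side [338.  312.9] 0.85 [0.3623 0.4124]
glue_bottle side [267.1 326.5] 0.56 [0.4286 0.1554]
tape_measure top [291.  314.4] 0.95 [0.3562 0.1441]
tape_measure side [271.1 356.8] 0.67 [0.3606 0.1481]
tape_measure side [338.4 315.3] 0.2 [0.358 0.412]
```

Run:
```python
import cv2
t=cv2.imread("pics/top0.png")[150:350,150:550]; cv2.imwrite("pics/t1.png",cv2.resize(t,(800,400),interpolation=2))
s=cv2.imread("pics/side0.png")[160:400,200:420]; cv2.imwrite("pics/s1.png",cv2.resize(s,None,fx=2.5,fy=2.5,interpolation=2))
```

```text
(no output)
```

View pics/t1.png

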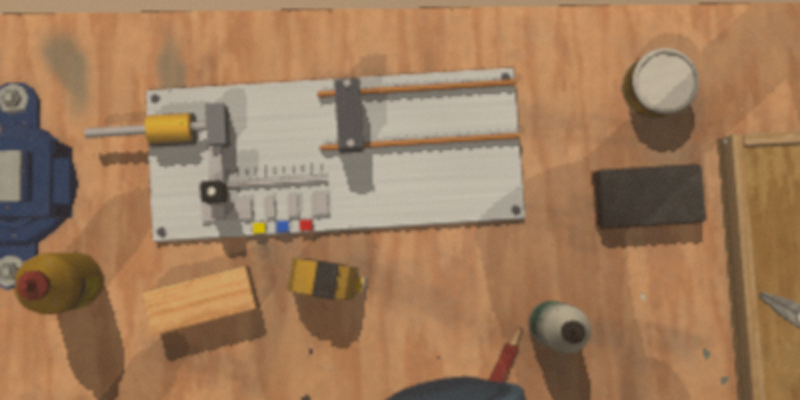

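View pics/s1.png

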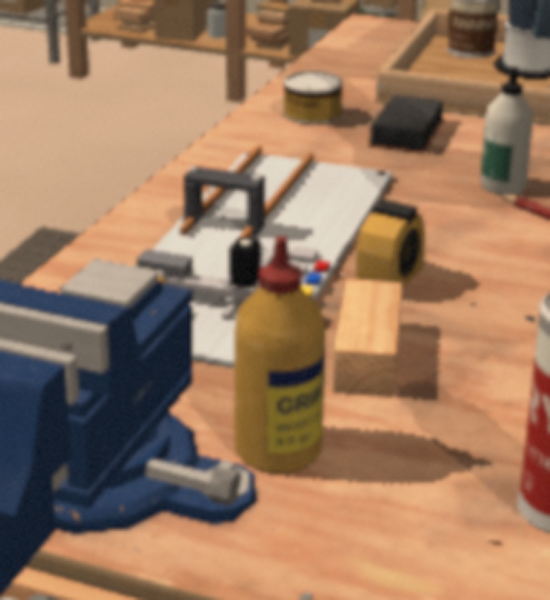

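The top view shows the tags from left to right as yellow, blue and red, so red is the 90 mm notch. The handle is at about (256,244). The pine block lies between the glue bottle and the tape measure. Next I'll fit the gauge and block from their outlines.

```bash
cat >> h.py <<'E'
def rect(n,mask,z):
    "min-area rect of a mask at height z: centre, long-side angle, sizes"
    c=max(cv2.findContours(mask.astype(np.uint8),0,1)[0],key=cv2.contourArea).reshape(-1,2)
    w=np.array([ray(n,(v,u),z)[:2] for u,v in c])
    (cx,cy),(a,b),th=cv2.minAreaRect((w*1000).astype(np.float32)); th=np.radians(th+(90 if b>a else 0))
    return np.array([cx,cy])/1000,th,sorted((a,b)),len(c)
E
python3 - <<'E'
from h import *
p=cv2.imread("pics/top0.png"); d=np.load("top0.npy")
# gauge plate corners from picture
co=[(195,224),(184.5,408),(259,411.5),(271,227.5)]
W=[ray("top",c,.008)[:2] for c in co]; print(np.round(W,4))
for i in range(4): e=W[(i+1)%4]-W[i]; print(np.linalg.norm(e).round(4),np.degrees(np.arctan2(e[1],e[0])).round(2))
P=cloud("top",d); z=P[...,2]
hsv=cv2.cvtColor(p,cv2.COLOR_BGR2HSV)
plate=((hsv[...,1]<45)&(hsv[...,2]>120)).astype(np.uint8); 
plate[:, :215]=0; plate[:,430:]=0; plate[:178]=0; plate[275:]=0
plate=cv2.morphologyEx(plate,cv2.MORPH_OPEN,np.ones((3,3))); print("plate",rect("top",plate,.008))
m=(z>.030)&(z<.046)&(P[...,1]>.2)&(P[...,1]<.345)&(P[...,0]<.40)&(P[...,0]>.29)
print("pine",rect("top",m,.038),np.median(z[m]))
for n in("red","yellow","blue"):
    lo,hi={"red":((0,150,110),(5,255,255)),"yellow":((23,150,150),(33,255,255)),"blue":((105,120,90),(125,255,255))}[n]
    k=cv2.inRange(hsv,lo,hi); k[:255]=0;k[272:]=0;k[:,:270]=0;k[:,310:]=0
    v,u=np.nonzero(k); print(n,len(v),ray("top",(v.mean(),u.mean()),.014)[:2].round(4))
m=(z>.062)&(z<.08)&(abs(P[...,0]-.455)<.03)&(abs(P[...,1]-.26)<.04); v,u=np.nonzero(m); print("handle top",m.sum(),ray("top",(v.mean(),u.mean()),.07))
m=(z>.053)&(z<.07)&(abs(P[...,0]-.53)<.06)&(abs(P[...,1]-.12)<.04); print("bridge",rect("top",m,.06))
E
```

```text
[[ 0.5656  0.337 ]
 [ 0.583  -0.0617]
 [ 0.4216 -0.0647]
 [ 0.4015  0.329 ]]
0.3991 -87.5
0.1614 -178.93
0.3942 92.93
0.1643 2.8
plate (array([0.49309244, 0.13668997]), np.float64(1.6085562725609646), [161.77716064453125, 396.5876159667969], 617)
pine (array([0.34211273, 0.27874515]), np.float64(1.8088927985887706), [44.896732330322266, 110.4713363647461], 143) 0.037532798113874555
red 27 [0.4182 0.1681]
yellow 28 [0.4148 0.2176]
blue 24 [0.4167 0.1929]
handle top 126 [0.45245403 0.25996674 0.07      ]
bridge (array([0.53122131, 0.12177937]), np.float64(0.04950638367559405), [25.916112899780273, 71.74109649658203], 90)
```

```bash
cat >> h.py <<'E'
G=np.array([.494,.127,0.]); YAW=.043
def g2w(x,y,z=0):
    c,s=np.cos(YAW),np.sin(YAW); return np.array([G[0]+c*x-s*y,G[1]+s*x+c*y,z])
def row(xyz,yaw):
    "row numbers to bring the TCP to xyz, tool down, tool x at yaw"
    s=robot.observe(); R0=cv2.Rodrigues(np.array(s["tool_rot"]))[0]
    R1=np.array([[np.cos(yaw),np.sin(yaw),0],[np.sin(yaw),-np.cos(yaw),0],[0,0,-1]])
    sh=R0.T@(np.array(xyz)-s["ee_pos"]); w=cv2.Rodrigues(R0.T@R1)[0].ravel()
    return np.r_[sh/.75,w/(np.pi/4)].round(4), "rows>=%.1f"%max(np.linalg.norm(sh)/.05,np.linalg.norm(w)/.15)
E
python3 - <<'E'
from h import *
K,R,t=cam("wrist"); s=robot.observe(); R0=cv2.Rodrigues(s["tool_rot"])[0]
print("cam in tool",R0.T@(-R.T@t-s["ee_pos"]),"axis in tool",R0.T@R.T)
print(row((.40,-.2,.36),YAW),row((.42,.22,.30),YAW))
E
```

```text
cam in tool [ 8.41712141e-02  7.53041536e-05 -1.28417488e-01] axis in tool [[-2.21547578e-04 -9.45372004e-01 -3.25993443e-01]
 [ 9.99999738e-01 -4.34336450e-04  5.79956451e-04]
 [-6.89865427e-04 -3.25993229e-01  9.45371852e-01]]
(array([ 3.996e-01, -4.241e-01, -1.530e-01, -1.000e-04,  0.000e+00,
        4.199e-01]), 'rows>=9.0') (array([ 6.284e-01, -9.359e-01, -7.290e-02, -1.000e-04,  0.000e+00,
        4.199e-01]), 'rows>=16.9')
```

Request:
{"api": "arm_command", "payload": {
  "moves": [
    [-1,0.4,-0.42,-0.153,0,0,0.42],
    [-1,0.4,-0.42,-0.153,0,0,0.42],
    [-1,0.4,-0.42,-0.153,0,0,0.42],
    [-1,0.4,-0.42,-0.153,0,0,0.42],
    [-1,0.4,-0.42,-0.153,0,0,0.42],
    [-1,0.4,-0.42,-0.153,0,0,0.42],
    [-1,0.4,-0.42,-0.153,0,0,0.42],
    [-1,0.4,-0.42,-0.153,0,0,0.42],
    [-1,0.4,-0.42,-0.153,0,0,0.42],
    [-1,0.6842,-0.9,-0.1,0,0,0.42]
  ]
}}

```text
t: 2.5
ee_pos: [0.4108, -0.1524, 0.3583]
tool_rot: [3.138, 0.067, 0.008]
ft_force: [1.7, 0.1, -0.5]
gripper_width: 1.0
grip_force: 0.0
```

Run:
```python
from h import *
s=robot.observe();print(s["t"],s["ee_pos"]);print(row((.47,.20,.32),YAW))
```

```text
2.5 [ 0.41080565 -0.15243488  0.35826429]
(array([ 9.870e-02, -4.663e-01,  4.990e-02,  4.300e-03, -6.000e-03,
       -3.000e-04]), 'rows>=7.2')
```

Request:
{"api": "arm_command", "payload": {
  "moves": [
    [-1,0.1,-0.46,0.05,0,0,0],
    [-1,0.1,-0.46,0.05,0,0,0],
    [-1,0.1,-0.46,0.05,0,0,0],
    [-1,0.1,-0.46,0.05,0,0,0],
    [-1,0.1,-0.46,0.05,0,0,0],
    [-1,0.1,-0.46,0.05,0,0,0],
    [-1,0.1,-0.46,0.05,0,0,0],
    [-1,0.1,-0.46,0.05,0,0,0],
    [-1,0.1,-0.46,0.05,0,0,0],
    [-1,0.1,-0.46,0.05,0,0,0]
  ]
}}

```text
t: 3.5
ee_pos: [0.4696, 0.1935, 0.318]
tool_rot: [3.14, 0.066, 0.0]
ft_force: [-1.0, 0.7, 0.3]
gripper_width: 0.999
grip_force: 0.0
```

Run:
```python
from h import *
s=robot.observe();print(s["t"],s["ee_pos"],s["tool_rot"])
p,d=robot.read_camera("wrist"); cv2.imwrite("pics/w1.png",p); np.save("w1.npy",d)
for n,z in dict(gauge=0,bridge=.052,gate=.014,handle_grip=.055,stop_face=.027,red_mark=.008,yellow_mark=.008,blue_mark=.008,pine_block=0).items():
    for r in robot.tip_of("wrist",n)[:2]: print(n,np.round(r["at"],1),round(r["confidence"],2),ray("wrist",r["at"],z)[:2].round(4))
P=cloud("wrist",d); z=P[...,2]
def band(nm,lo,hi,c,w,zz):
    m=(z>lo)&(z<hi)&(abs(P[...,0]-c[0])<w[0])&(abs(P[...,1]-c[1])<w[1]); print(nm,m.sum(),rect("wrist",m,zz),np.median(z[m]))
band("pine",.03,.045,(.342,.279),(.06,.065),.038)
band("handle",.062,.08,(.4525,.26),(.03,.03),.07)
band("bridge",.054,.07,(.53,.12),(.07,.04),.06)
hsv=cv2.cvtColor(p,cv2.COLOR_BGR2HSV)
for n,lo,hi in(("red",(0,150,90),(6,255,255)),("yellow",(23,150,120),(33,255,255)),("blue",(105,120,80),(125,255,255))):
    k=cv2.inRange(hsv,lo,hi)*((abs(P[...,0]-.416)<.02)&(abs(P[...,1]-.19)<.05)&(z>.01)).astype(np.uint8)
    v,u=np.nonzero(k); print(n,len(v),ray("wrist",(v.mean(),u.mean()),.014)[:2].round(4))
```

```text
3.5 [0.46960071 0.19351063 0.31797474] [3.14047884e+00 6.62204844e-02 2.77461066e-04]
gauge [179.6 365.9] 0.91 [0.4937 0.1261]
gauge [152.6 270.2] 0.31 [0.523  0.2517]
bridge [154.1 377.7] 0.74 [0.5299 0.1235]
bridge [233.2 296.3] 0.62 [0.4324 0.2136]
gate [209.6 311.7] 0.9 [0.4539 0.1959]
handle_grip [217.3 256.5] 0.9 [0.4513 0.2617]
handle_grip [237.1 329.8] 0.71 [0.43   0.1728]
stop_face [154.7 268.6] 0.86 [0.5222 0.2508]
red_mark [156.6 270.7] 0.74 [0.5185 0.2507]
red_mark [233.6 327.1] 0.67 [0.4199 0.1742]
yellow_mark [230.3 295.9] 0.45 [0.4228 0.2168]
pine_block [281.2 254.7] 0.87 [0.3406 0.2755]
pine_block [260.9 155.5] 0.46 [0.3665 0.4161]
pine 2593 (array([0.34344659, 0.27889932]), np.float64(1.808498534234141), [47.659515380859375, 110.68846130371094], 214) 0.037294221430521565
handle 383 (array([0.45392822, 0.26014313]), np.float64(1.6128376244248355), [21.30141830444336, 24.155698776245117], 69) 0.06907527387450697
bridge 1570 (array([0.53095667, 0.12247715]), np.float64(0.04915375618013234), [26.578351974487305, 69.84495544433594], 175) 0.05954515856498169
red 75 [0.418  0.1693]
yellow 68 [0.4157 0.2192]
blue 62 [0.4169 0.1943]
```

View pics/w1.png

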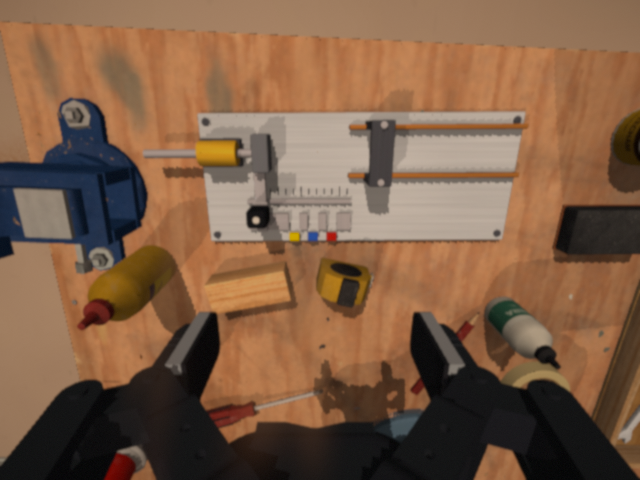

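The wrist view agrees with the top camera. The handle is at (258,216), the red tag at (332,237) as the rightmost of the three, and the pine block at (250,288). Now to the handle.

```bash
sed -i 's/^G=.*/G=np.array([.495,.1275,0.]); YAW=.045/' h.py
python3 - <<'E'
from h import *
print(row((.4535,.260,.11),YAW));print(row((.4535,.260,.050),YAW))
E
```

```text
(array([-1.770e-02, -8.880e-02,  2.772e-01, -0.000e+00, -1.000e-04,
       -3.300e-03]), 'rows>=4.4')
(array([-1.780e-02, -8.880e-02,  3.572e-01, -0.000e+00, -1.000e-04,
       -3.300e-03]), 'rows>=5.5')
```

Request:
{"api": "arm_command", "payload": {
  "moves": [
    [-1,-0.018,-0.089,0.2,0,0,-0.003],
    [-1,-0.018,-0.089,0.2,0,0,-0.003],
    [-1,-0.018,-0.089,0.2,0,0,-0.003],
    [-1,-0.018,-0.089,0.2,0,0,-0.003],
    [-1,-0.018,-0.089,0.27,0,0,-0.003],
    [-1,-0.018,-0.089,0.3,0,0,-0.003],
    [-1,-0.018,-0.089,0.33,0,0,-0.003],
    [-1,-0.018,-0.089,0.357,0,0,-0.003],
    [-1,-0.018,-0.089,0.357,0,0,-0.003],
    [-1,-0.018,-0.089,0.357,0,0,-0.003]
  ]
}}

```text
t: 5.0
ee_pos: [0.4543, 0.2605, 0.0513]
tool_rot: [-3.14, -0.071, -0.002]
ft_force: [-0.0, -0.7, 0.3]
gripper_width: 1.0
grip_force: 0.0
```

Request:
{"api": "arm_command", "payload": {
  "moves": [
    [1,0,0,0,0,0,0],
    [1,0,0,0,0,0,0],
    [1,0,0,0,0,0,0],
    [1,0,0,0,0,0,0],
    [1,0,0,0,0,0,0],
    [1,0,0,0,0,0,0],
    [1,0,0,0,0,0,0],
    [1,0,0,0,0,0,0]
  ]
}}

```text
t: 5.8
ee_pos: [0.4535, 0.2608, 0.0506]
tool_rot: [-3.14, -0.071, -0.001]
ft_force: [-2.3, 2.9, 5.9]
gripper_width: 0.274
grip_force: 60.4
```

Request:
{"api": "arm_command", "payload": {
  "moves": [
    [1,0,0.013,0,0,0,0],
    [1,0,0.026,0,0,0,0],
    [1,0,0.04,0,0,0,0],
    [1,0,0.053,0,0,0,0],
    [1,0,0.066,0,0,0,0],
    [1,0,0.08,0,0,0,0],
    [1,0,0.093,0,0,0,0],
    [1,0,0.107,0,0,0,0],
    [1,0,0.12,0,0,0,0],
    [1,0,0.12,0,0,0,0]
  ]
}}

```text
t: 6.8
ee_pos: [0.4577, 0.1714, 0.0508]
tool_rot: [-3.138, -0.069, -0.002]
ft_force: [-1.7, 11.7, 4.8]
gripper_width: 0.273
grip_force: 60.5
```

Run:
```python
from h import *
s=robot.observe();print(s["ee_pos"],s["ft_force"],s["gripper_width"]); w=s["ee_pos"]-np.array([.4535,.2608,.0506]); print("along -y",-w@g2w(0,1)+w@G, "x,y now vs notch",g2w(-.036,.045))
p,d=robot.read_camera("wrist"); cv2.imwrite("pics/w2.png",p)
```

```text
[0.45771279 0.17138284 0.05076612] [-1.68012684 11.6630191   4.81709655] 0.2725665360212475
along -y 0.089516151270009 x,y now vs notch [0.45701213 0.17083499 0.        ]
```

Request:
{"api": "arm_command", "payload": {
  "moves": [
    [1,-0.005,0,0,0,0,0],
    [1,-0.01,0,0,0,0,0],
    [1,-0.015,0,0,0,0,0],
    [1,-0.02,0,0,0,0,0],
    [1,-0.022,0,0,0,0,0],
    [1,-0.022,0,0,0,0,0],
    [1,-0.022,0,0,0,0,0]
  ]
}}

```text
t: 7.55
ee_pos: [0.4416, 0.1714, 0.0508]
tool_rot: [-3.137, -0.07, -0.004]
ft_force: [0.4, 11.6, 3.2]
gripper_width: 0.273
grip_force: 60.3
```

Request:
{"api": "arm_command", "payload": {
  "moves": [
    [1,0,-0.001,0,0,0,0],
    [1,0,-0.002,0,0,0,0],
    [1,0,-0.003,0,0,0,0],
    [1,0,-0.004,0,0,0,0],
    [1,0,-0.005,0,0,0,0],
    [1,0,-0.005,0,0,0,0],
    [1,0,-0.005,0,0,0,0]
  ]
}}

```text
t: 8.25
ee_pos: [0.4415, 0.1736, 0.0507]
tool_rot: [-3.14, -0.071, -0.003]
ft_force: [2.4, 2.3, 5.7]
gripper_width: 0.271
grip_force: 60.7
```

Request:
{"api": "arm_command", "payload": {
  "moves": [
    [-1,0,0,0,0,0,0],
    [-1,0,0,0,0,0,0],
    [-1,0,0,0,0,0,0],
    [-1,0,0,0,0,0,0],
    [-1,0,0,0,0,0,0],
    [-1,0,0,-0.05,0,0,0],
    [-1,0,0,-0.1,0,0,0],
    [-1,0,0,-0.16,0,0,0],
    [-1,0,0,-0.2,0,0,0],
    [-1,0,0,-0.2,0,0,0]
  ]
}}

```text
t: 9.25
ee_pos: [0.4436, 0.174, 0.2054]
tool_rot: [-3.14, -0.071, -0.016]
ft_force: [-0.6, 0.8, -0.4]
gripper_width: 1.001
grip_force: 0.0
```

Run:
```python
from h import *
s=robot.observe();print(s["t"],s["ee_pos"])
p,d=robot.read_camera("wrist"); cv2.imwrite("pics/w3.png",p); P=cloud("wrist",d); z=P[...,2]
t,dt=robot.read_camera("top"); cv2.imwrite("pics/t3.png",t); Pt=cloud("top",dt)
for n,Q in(("wrist",P),("top",Pt)):
    zz=Q[...,2]
    m=(zz>.06)&(zz<.08)&(abs(Q[...,0]-.44)<.03)&(abs(Q[...,1]-.174)<.03)
    if m.sum()>20: print(n,"handle",rect(n,m,.07))
    m=(zz>.03)&(zz<.045)&(abs(Q[...,0]-.342)<.06)&(abs(Q[...,1]-.279)<.065)
    if m.sum()>20: print(n,"pine",rect(n,m,.038))
a=.239; print("pine grip row",row((.3425+.034*np.sin(a),.279-.034*np.cos(a),.20),a),row((.3425+.034*np.sin(a),.279-.034*np.cos(a),.028),a))
```

```text
9.25 [0.44357686 0.17395064 0.20538854]
wrist handle (array([0.43952386, 0.1729032 ]), np.float64(1.6157075633288027), [21.286340713500977, 22.84188461303711], 95)
wrist pine (array([0.34150726, 0.27594943]), np.float64(1.8088002204513767), [46.923316955566406, 109.35012817382812], 318)
top pine (array([0.36111383, 0.24480264]), np.float64(1.70876405854992), [25.95836639404297, 36.14668273925781], 53)
pine grip row (array([-1.158e-01, -1.020e-01,  4.000e-04,  1.000e-04, -1.500e-03,
       -2.467e-01]), 'rows>=2.3') (array([-1.161e-01, -1.020e-01,  2.297e-01,  1.000e-04, -1.500e-03,
       -2.467e-01]), 'rows>=4.2')
```

View pics/w3.png

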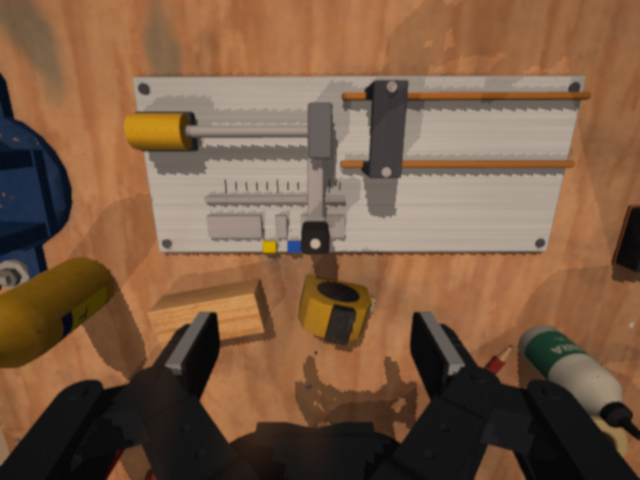

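The handle is parked at the red notch, hiding the red tag at (315,238). The block's grasp across its width needs the tool turned about 100°.

Request:
{"api": "arm_command", "payload": {
  "moves": [
    [-1,-0.115,-0.1,-0.02,0,0,-1],
    [-1,-0.115,-0.1,-0.02,0,0,-1],
    [-1,-0.115,-0.1,-0.02,0,0,-1],
    [-1,-0.115,-0.1,-0.02,0,0,-1],
    [-1,-0.115,-0.1,-0.02,0,0,-1],
    [-1,-0.115,-0.1,-0.02,0,0,-1]
  ]
}}

```text
t: 9.95
ee_pos: [0.3497, 0.2443, 0.2128]
tool_rot: [-2.872, -1.273, 0.007]
ft_force: [0.3, -0.1, -0.4]
gripper_width: 0.997
grip_force: 0.0
```

Request:
{"api": "arm_command", "payload": {
  "moves": [
    [-1,0,0,0,0,0,-1],
    [-1,0,0,0,0,0,-1],
    [-1,0,0,0,0,0,-1],
    [-1,0,0,0,0,0,-1],
    [-1,0,0,0,0,0,-1],
    [-1,0,0,0,0,0,-1]
  ]
}}

```text
t: 10.55
ee_pos: [0.3499, 0.2441, 0.2128]
tool_rot: [-2.166, -2.273, 0.006]
ft_force: [-0.1, 0.5, -0.5]
gripper_width: 1.001
grip_force: 0.0
```

```bash
cat > pr.py <<'E'
from h import *
s=robot.observe();print(s["t"],s["ee_pos"],s["joint_positions"].round(2))
p,d=robot.read_camera("wrist"); cv2.imwrite("pics/w4.png",p); Q=cloud("wrist",d); zz=Q[...,2]
m=(zz>.03)&(zz<.045)&(abs(Q[...,0]-.342)<.06)&(abs(Q[...,1]-.279)<.065); print("pine",m.sum(),rect("wrist",m,.038))
a=.239
for z in(.09,.028): print(row((.342+.034*np.sin(a),.2785-.034*np.cos(a),z),a+np.pi/2))
E
python3 pr.py
```

```text
10.55 [0.34993087 0.24406198 0.21275074] [ 0.34 -0.28  2.13 -0.    1.29  0.29]
pine 6126 (array([0.34062881, 0.27923108]), np.float64(1.807872558219918), [44.80845642089844, 109.45814514160156], 335)
(array([ 0.0021,  0.001 ,  0.1637, -0.0055,  0.0011, -0.2435]), 'rows>=2.5')
(array([ 0.0022,  0.0013,  0.2463, -0.0055,  0.0011, -0.2435]), 'rows>=3.7')
```

Request:
{"api": "arm_command", "payload": {
  "moves": [
    [-1,0.002,0.001,0.05,-0.005,0,-0.243],
    [-1,0.002,0.001,0.1,-0.005,0,-0.243],
    [-1,0.002,0.001,0.16,-0.005,0,-0.243],
    [-1,0.002,0.001,0.19,-0.005,0,-0.243],
    [-1,0.002,0.001,0.22,-0.005,0,-0.243],
    [-1,0.002,0.001,0.246,-0.005,0,-0.243],
    [-1,0.002,0.001,0.246,-0.005,0,-0.243],
    [-1,0.002,0.001,0.246,-0.005,0,-0.243]
  ]
}}

```text
t: 11.4
ee_pos: [0.3509, 0.2457, 0.0298]
tool_rot: [1.944, 2.466, 0.001]
ft_force: [0.7, 0.3, 1.5]
gripper_width: 0.999
grip_force: 0.0
```

Request:
{"api": "arm_command", "payload": {
  "moves": [
    [1,0,0,0,0,0,0],
    [1,0,0,0,0,0,0],
    [1,0,0,0,0,0,0],
    [1,0,0,0,0,0,0],
    [1,0,0,0,0,0,0],
    [1,0,0,0,0,0,0],
    [1,0,0,0,0,0,0]
  ]
}}

```text
t: 12.1
ee_pos: [0.3529, 0.2464, 0.0318]
tool_rot: [1.942, 2.465, 0.008]
ft_force: [-0.5, -1.1, 6.1]
gripper_width: 0.51
grip_force: 61.5
```

Run:
```python
from h import *
s=robot.observe();print(s["t"],s["ee_pos"],s["tool_rot"],s["gripper_width"],s["grip_force"])
```

```text
12.1 [0.35291027 0.24644902 0.03183072] [1.94159039 2.46458041 0.00758481] 0.5095312842375406 61.48556470870972
```

Request:
{"api": "arm_command", "payload": {
  "moves": [
    [1,0,0,-0.02,0,0,0],
    [1,0,0,-0.06,0,0,0],
    [1,0,0,-0.12,0,0,0],
    [1,0,0,-0.18,0,0,0],
    [1,0,0,-0.22,0,0,0],
    [1,0,0,-0.22,0,0,0],
    [1,0,0,-0.22,0,0,0]
  ]
}}

```text
t: 12.8
ee_pos: [0.3509, 0.2459, 0.1955]
tool_rot: [1.942, 2.465, 0.005]
ft_force: [-0.2, -0.6, -2.0]
gripper_width: 0.516
grip_force: 61.1
```

Run:
```python
from h import *
s=robot.observe();print(s["t"],s["ee_pos"],s["tool_rot"],s["gripper_width"],s["grip_force"])
p,d=robot.read_camera("wrist"); cv2.imwrite("pics/w5.png",p)
R0=cv2.Rodrigues(s["tool_rot"])[0]; T=(cloud("wrist",d)-s["ee_pos"])@R0   # tool coordinates
m=(abs(T[...,1])<.035)&(T[...,0]>.015)&(T[...,0]<.12)&(T[...,2]>-.03)&(T[...,2]<.02)&(d>0)
q=T[m]; print(m.sum(),np.percentile(q,[2,50,98],axis=0).round(4))
t=q[q[:,2]<np.median(q[:,2])+.004]; A=np.c_[t[:,:2],np.ones(len(t))]; print("top plane z=ax+by+c",np.linalg.lstsq(A,t[:,2],rcond=None)[0])
for x0 in np.arange(.02,.1,.01):
    u=t[abs(t[:,0]-x0)<.005]; 
    if len(u)>10: print(round(x0,2),np.percentile(u[:,1],[2,98]).round(4),u[:,1].mean().round(4))
print(row(g2w(.036,-.1594,.2),YAW+np.pi/2))
```

```text
12.8 [0.35094085 0.24588847 0.19547973] [1.94236311 2.46521013 0.00524018] 0.515919396677297 61.051379442214966
23498 [[ 0.017  -0.0239 -0.0059]
 [ 0.0577 -0.0024 -0.0046]
 [ 0.0886  0.019  -0.0033]]
top plane z=ax+by+c [ 0.00207147  0.00795452 -0.00466734]
0.02 [-0.0228  0.02  ] -0.0014
0.03 [-0.0231  0.0197] -0.0018
0.04 [-0.0235  0.0195] -0.002
0.05 [-0.0237  0.0191] -0.0023
0.06 [-0.024   0.0189] -0.0026
0.07 [-0.0243  0.0185] -0.0029
0.08 [-0.0246  0.0183] -0.0032
0.09 [-0.0246  0.0181] -0.0023
(array([-0.4161,  0.1577, -0.0072,  0.0022,  0.0007,  0.2434]), 'rows>=6.7')
```

View pics/w5.png

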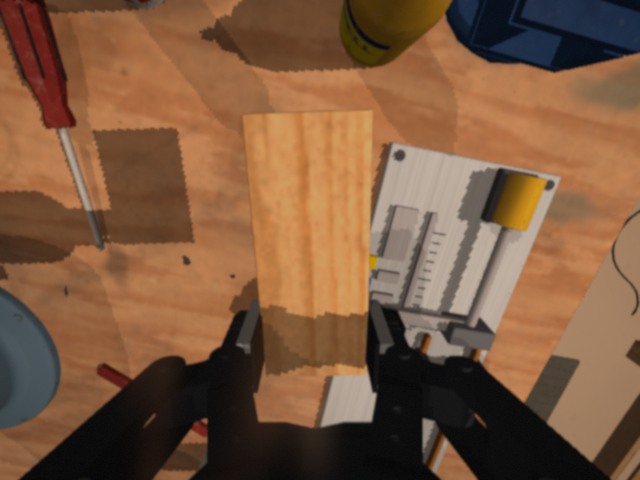

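Request:
{"api": "arm_command", "payload": {
  "moves": [
    [1,-0.416,0.158,-0.007,0.002,0,0.26],
    [1,-0.416,0.158,-0.007,0.002,0,0.26],
    [1,-0.416,0.158,-0.007,0.002,0,0.26],
    [1,-0.416,0.158,-0.007,0.002,0,0.26],
    [1,-0.416,0.158,-0.007,0.002,0,0.26],
    [1,-0.416,0.158,-0.007,0.002,0,0.26],
    [1,-0.416,0.158,-0.007,0.002,0,0.26],
    [1,-0.416,0.158,-0.007,0.002,0,0.26],
    [1,-0.416,0.158,-0.007,0.002,0,0.26],
    [1,-0.416,0.158,-0.007,0.002,0,0.26]
  ]
}}

```text
t: 13.85
ee_pos: [0.5379, -0.0286, 0.1996]
tool_rot: [-2.184, -2.256, -0.0]
ft_force: [0.0, -0.4, -0.9]
gripper_width: 0.514
grip_force: 61.1
```

Request:
{"api": "arm_command", "payload": {
  "moves": [
    [1,0,0,0.06,0,0,0],
    [1,0,0,0.12,0,0,0],
    [1,0,0,0.14,0,0,0],
    [1,0,0,0.14,0,0,0],
    [1,0,0,0.14,0,0,0]
  ]
}}

```text
t: 14.35
ee_pos: [0.5405, -0.0294, 0.0979]
tool_rot: [2.182, 2.255, 0.005]
ft_force: [-0.5, 0.6, -1.3]
gripper_width: 0.515
grip_force: 61.3
```

Run:
```python
from h import *
s=robot.observe();print(s["t"],s["ee_pos"],s["tool_rot"],s["ft_force"])
print("tcp in gauge",(np.array([[np.cos(YAW),np.sin(YAW)],[-np.sin(YAW),np.cos(YAW)]])@(s["ee_pos"]-G)[:2]).round(4),"yaw",2*np.arctan2(s["tool_rot"][1],s["tool_rot"][0])-np.pi/2)
p,d=robot.read_camera("wrist"); cv2.imwrite("pics/w6.png",p); 
W=cloud("wrist",d); C=W-G; c,sn=np.cos(YAW),np.sin(YAW); gx=c*C[...,0]+sn*C[...,1]; gy=-sn*C[...,0]+c*C[...,1]; z=W[...,2]
zt=s["ee_pos"][2]+.0046
for y0 in np.arange(-.14,-.06,.01):
    k=(abs(gy-y0)<.004)&(abs(z-zt)<.008)&(abs(gx-.036)<.05)
    if k.sum()>20: print("block y%.2f"%y0,np.percentile(gx[k],[1,99]).round(4),np.mean(np.percentile(gx[k],[1,99])).round(4))
k=(abs(z-zt)<.008)&(abs(gx-.036)<.01); print("lead end gy",np.percentile(gy[k],99.5))
hsv=cv2.cvtColor(p,cv2.COLOR_BGR2HSV)
for y0 in (-.06,-.05,-.04,-.03):
    k=(abs(gy-y0)<.004)&(z>.013)&(z<.024)&(abs(gx-.036)<.05); l=gx[k]; 
    print("fence",y0,k.sum(),[np.percentile(l[l<.036],[2,98]).round(4) if (l<.036).any() else 0,np.percentile(l[l>.036],[2,98]).round(4) if (l>.036).any() else 0])
k=(abs(z-.06)<.006)&(gy<.02)&(gy>-.05)&(abs(gx-.036)<.05); print("bridge gx,gy",np.percentile(gx[k],[1,99]),np.percentile(gy[k],[1,99]))
```

```text
14.35 [ 0.54045413 -0.02937189  0.09793514] [2.18244787 2.25513403 0.0046529 ] [-0.48772267  0.64495663 -1.28972537]
tcp in gauge [ 0.0384 -0.1588] yaw 0.032756424175350185
block y-0.14 [0.0167 0.0607] 0.0387
block y-0.13 [0.0166 0.0603] 0.0384
block y-0.12 [0.0164 0.0603] 0.0384
block y-0.11 [0.0162 0.06  ] 0.0381
block y-0.10 [0.0161 0.0599] 0.038
block y-0.09 [0.0159 0.0598] 0.0378
block y-0.08 [0.0157 0.0595] 0.0376
block y-0.07 [0.0158 0.0594] 0.0376
lead end gy -0.06961813756416099
fence -0.06 336 [array([0.0042, 0.01  ]), array([0.0618, 0.0675])]
fence -0.05 360 [array([0.0043, 0.0099]), array([0.0619, 0.0679])]
fence -0.04 372 [array([0.0041, 0.0099]), array([0.0619, 0.0674])]
fence -0.03 404 [array([0.0041, 0.01  ]), array([0.0618, 0.0677])]Traceback (most recent call last):
  File "<stdin>", line 15, in <module>
    return _quantile_unchecked(
        a, q, axis, out, overwrite_input, method, keepdims, weights)
    return _ureduce(a,
                    func=_quantile_ureduce_func,
    ...<5 lines>...
                    overwrite_input=overwrite_input,
                    method=method)
    r = func(a, **kwargs)
    result = _quantile(arr,
                       quantiles=q,
    ...<2 lines>...
                       out=out,
                       weights=wgt)
    slices_having_nans = np.isnan(arr[-1, ...])
                                  ~~~^^^^^^^^^
IndexError: index -1 is out of bounds for axis 0 with size 0
```

View pics/w6.png

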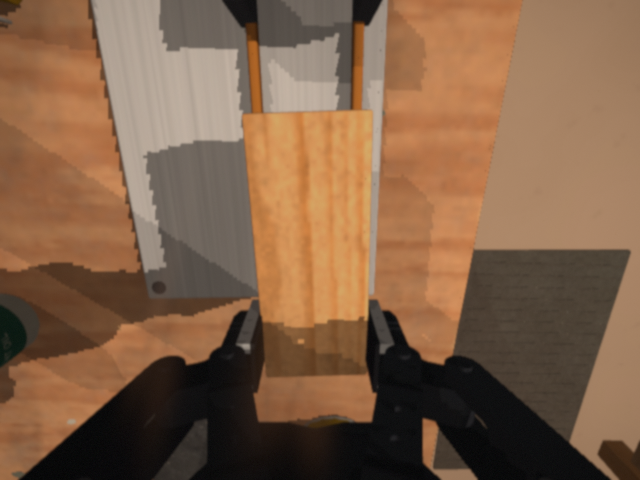

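Request:
{"api": "arm_command", "payload": {
  "moves": [
    [1,0,-0.0036,0.02,0,0,0.02],
    [1,0,-0.0036,0.04,0,0,0.02],
    [1,0,-0.0036,0.05,0,0,0.02],
    [1,0,-0.0036,0.055,0,0,0.02],
    [1,0,-0.0036,0.06,0,0,0.02],
    [1,0,-0.0036,0.065,0,0,0.02],
    [1,0,-0.0036,0.07,0,0,0.02],
    [1,0,-0.0036,0.074,0,0,0.02],
    [1,0,-0.0036,0.076,0,0,0.02],
    [1,0,-0.0036,0.076,0,0,0.02]
  ]
}}

```text
t: 15.4
ee_pos: [0.5372, -0.0297, 0.0399]
tool_rot: [2.202, 2.238, 0.003]
ft_force: [-1.9, -0.1, 3.5]
gripper_width: 0.515
grip_force: 61.8
```

```bash
cat > chk.py <<'E'
from h import *
s=robot.observe();print(s["t"],s["ee_pos"],s["ft_force"],s["gripper_width"])
print("tcp in gauge",(np.array([[np.cos(YAW),np.sin(YAW)],[-np.sin(YAW),np.cos(YAW)]])@(s["ee_pos"]-G)[:2]).round(4),"yaw",2*np.arctan2(s["tool_rot"][1],s["tool_rot"][0])-np.pi/2)
p,d=robot.read_camera("wrist"); cv2.imwrite("pics/w%d.png"%(s["t"]*100),p)
W=cloud("wrist",d); C=W-G; c,sn=np.cos(YAW),np.sin(YAW); gx=c*C[...,0]+sn*C[...,1]; gy=-sn*C[...,0]+c*C[...,1]; z=W[...,2]
b=(abs(z-.046)<.006)&(abs(gx-.036)<.03)&(gy<-.022 if True else 1)
for y0 in np.arange(-.16,.03,.015):
    k=(abs(gy-y0)<.004)&(abs(z-.046)<.006)&(abs(gx-.036)<.03)
    if k.sum()>20: e=np.percentile(gx[k],[1,99]); print("block y%.3f"%y0,e.round(4),e.mean().round(4),np.median(z[k]).round(4))
k=(abs(z-.046)<.006)&(abs(gx-.036)<.01); print("gy range at top",np.percentile(gy[k],[.5,99.5]))
E
python3 chk.py
```

```text
15.4 [ 0.53722941 -0.02974935  0.03990563] [-1.87797907 -0.05531217  3.45063457] 0.515404251117494
tcp in gauge [ 0.0351 -0.159 ] yaw 0.01633118505967479
block y-0.160 [0.0131 0.057 ] 0.0351 0.0459
block y-0.145 [0.0076 0.0631] 0.0353 0.0459
block y-0.130 [0.0131 0.0569] 0.035 0.0458
block y-0.115 [0.0132 0.0569] 0.035 0.0458
block y-0.100 [0.0132 0.0569] 0.0351 0.0458
block y-0.085 [0.0131 0.0569] 0.035 0.0458
block y-0.070 [0.0131 0.0568] 0.035 0.0457
gy range at top [-0.17771926 -0.06947031]
```

Request:
{"api": "arm_command", "payload": {
  "moves": [
    [1,0.012,0.001,0,0,0,0],
    [1,0.026,0.001,0,0,0,0],
    [1,0.04,0.001,0,0,0,0],
    [1,0.054,0.001,0,0,0,0],
    [1,0.068,0.001,0,0,0,0],
    [1,0.082,0.001,0,0,0,0],
    [1,0.096,0.001,0,0,0,0],
    [1,0.11,0.001,0,0,0,0],
    [1,0.12,0.001,0,0,0,0],
    [1,0.127,0.001,0,0,0,0]
  ]
}}

```text
t: 16.45
ee_pos: [0.5364, 0.0661, 0.0399]
tool_rot: [2.2, 2.239, 0.002]
ft_force: [-1.1, -5.5, 7.5]
gripper_width: 0.516
grip_force: 62.2
```

```bash
python3 chk.py
```

```text
16.45 [0.53636369 0.06612347 0.03987834] [-1.11022425 -5.53363127  7.48004445] 0.5159088527661528
tcp in gauge [ 0.0386 -0.0632] yaw 0.01748862955586805
block y-0.085 [0.0168 0.0603] 0.0385 0.0455
block y-0.070 [0.0163 0.0602] 0.0383 0.0458
block y-0.055 [0.0066 0.0654] 0.036 0.0458
block y-0.040 [0.0165 0.0604] 0.0385 0.0458
block y-0.025 [0.0165 0.0603] 0.0384 0.0458
block y0.005 [0.0072 0.0647] 0.0359 0.0458
block y0.020 [0.0164 0.0602] 0.0383 0.0458
gy range at top [-0.08139591  0.05464864]
```

Request:
{"api": "arm_command", "payload": {
  "moves": [
    [1,0,-0.003,0,0,0,0],
    [1,0.002,-0.003,0,0,0,0],
    [1,0.004,-0.003,0,0,0,0],
    [1,0.006,-0.0032,0,0,0,0],
    [1,0.008,-0.0032,0,0,0,0],
    [1,0.009,-0.0033,0,0,0,0],
    [1,0.01,-0.0033,0,0,0,0],
    [1,0.01,-0.0033,0,0,0,0]
  ]
}}

```text
t: 17.3
ee_pos: [0.5339, 0.0729, 0.0399]
tool_rot: [2.202, 2.238, 0.003]
ft_force: [0.2, -2.6, 6.9]
gripper_width: 0.511
grip_force: 62.0
```

```bash
python3 chk.py
```

```text
17.3 [0.53392246 0.0729415  0.03985993] [ 0.18350738 -2.5592651   6.93014682] 0.5110972175852878
tcp in gauge [ 0.0364 -0.0563] yaw 0.01619552951530956
block y-0.070 [0.0145 0.0581] 0.0363 0.0458
block y-0.055 [0.0145 0.0584] 0.0364 0.0458
block y-0.040 [0.0142 0.0584] 0.0363 0.0458
block y-0.025 [0.0147 0.0582] 0.0364 0.0459
block y0.005 [0.0071 0.0649] 0.036 0.0458
block y0.020 [0.0145 0.0582] 0.0364 0.0458
gy range at top [-0.07490326  0.05416621]
```

Request:
{"api": "arm_command", "payload": {
  "moves": [
    [1,0.001,0,0,0,0,0],
    [1,0.002,0,0,0,0,0],
    [1,0.003,0,0,0,0,0],
    [1,0.004,0,0,0,0,0],
    [1,0.004,0,0,0,0,0],
    [1,0.004,0,0,0,0,0]
  ]
}}

```text
t: 17.95
ee_pos: [0.534, 0.0744, 0.0399]
tool_rot: [2.199, 2.237, -0.0]
ft_force: [0.3, -9.7, 6.1]
gripper_width: 0.514
grip_force: 62.2
```

```bash
python3 chk.py|head -2
python3 - <<'E'
import cv2,glob,os
f=max(glob.glob("pics/w17*.png")+glob.glob("pics/w18*.png"),key=os.path.getmtime); print(f)
cv2.imwrite("pics/c1.png",cv2.resize(cv2.imread(f)[0:300,170:470],(600,600),interpolation=2))
E
```

```text
17.95 [0.53403587 0.07442565 0.03987425] [ 0.28463415 -9.71789016  6.1413237 ] 0.5137370557907397
tcp in gauge [ 0.0366 -0.0548] yaw 0.01722133950657523
pics/w1795.png
```

View pics/c1.png

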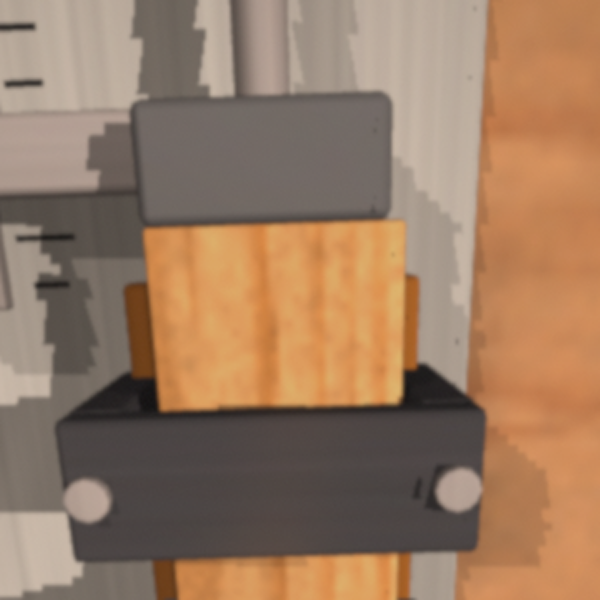

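The block's end is against the grey stop (crop, row ~222), and the force rose to 10 N on contact. Next I'll release and lift.

Request:
{"api": "arm_command", "payload": {
  "moves": [
    [1,-0.001,0,0,0,0,0],
    [-1,-0.001,0,0,0,0,0],
    [-1,-0.001,0,0,0,0,0],
    [-1,-0.001,0,0,0,0,0],
    [-1,-0.001,0,0,0,0,0],
    [-1,-0.001,0,0,0,0,0],
    [-1,-0.001,0,-0.04,0,0,0],
    [-1,-0.001,0,-0.09,0,0,0],
    [-1,-0.001,0,-0.15,0,0,0],
    [-1,-0.001,0,-0.15,0,0,0]
  ]
}}

```text
t: 19.0
ee_pos: [0.5376, 0.0751, 0.1589]
tool_rot: [2.195, 2.232, 0.016]
ft_force: [0.6, -1.3, -0.7]
gripper_width: 1.0
grip_force: 0.0
```

```bash
python3 chk.py
python3 - <<'E'
import cv2
cv2.imwrite("pics/c2.png",cv2.imread(max(__import__("glob").glob("pics/w1[89]*.png")))[0:480])
E
```

```text
19.0 [0.53757486 0.07514501 0.1589211 ] [ 0.5742193  -1.28284099 -0.68381792] 0.9997704425146544
tcp in gauge [ 0.0402 -0.0542] yaw 0.016473175848586985
block y-0.070 [0.0123 0.0565] 0.0344 0.0425
block y-0.055 [0.0122 0.0557] 0.034 0.0425
block y-0.040 [0.012  0.0559] 0.034 0.0426
block y-0.025 [0.0121 0.0561] 0.0341 0.0425
block y0.005 [0.0112 0.0642] 0.0377 0.0427
block y0.020 [0.0119 0.0557] 0.0338 0.0426
gy range at top [-0.07395556  0.05256551]
```

View pics/c2.png

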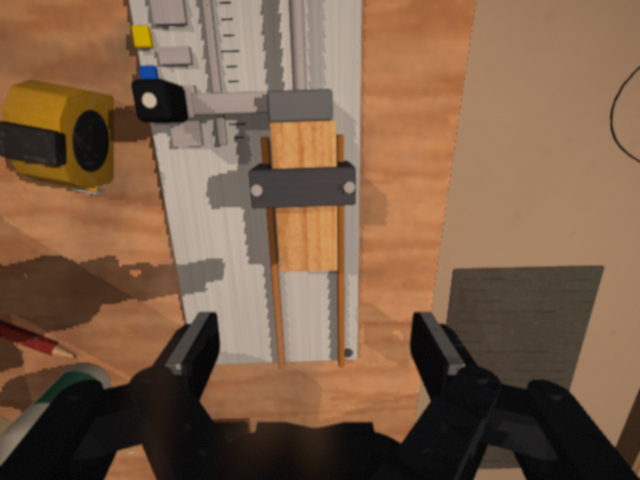

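The block is flat under the bridge and against the stop (row ~120). The handle at (160,100) is still in the red notch, so I'm handing in.

```bash
python3 -c "
from bench import robot
print(robot.finish_job())"
```

```text
the job is handed in; nothing more can be done
None
```

I parked the handle in the notch at the red tag and slid the pine block under the bridge until it touched the grey stop; the job is handed in, but `finish_job()` returned no verdict.

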